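Drying row of salsa cups by height

TASK

Put the four upside-down steel salsa cups on the drying rack, one over each peg, still upside down and sitting fully down on the rack, in order of height: the tallest on the peg nearest the blue salsa bowl, stepping down to the shortest on the peg nearest the red colander. Do not tip a cup over, and leave the bowl and the colander where they stand.

Things in the scene. Friction and masses are not known exactly. Their poses are not given: they have to be found in the camera images.
- cup_l: the tallest of four stainless salsa cups, standing upside down: flat closed foot up, open mouth with flange down. 100 mm tall; straight round body 63 mm outside, 57 mm inside diameter (hollow, foot 4 mm thick); flange at the bottom 75 mm diameter, 4 mm thick. 70 to 250 g. Origin on the axis at the flange's underside (lower end), z up.
- cup_m: the second tallest of four stainless salsa cups, standing upside down: flat closed foot up, open mouth with flange down. 84 mm tall; straight round body 56 mm outside, 50 mm inside diameter (hollow, foot 4 mm thick); flange at the bottom 68 mm diameter, 4 mm thick. 70 to 250 g. Origin on the axis at the flange's underside (lower end), z up.
- cup_s: the third tallest of four stainless salsa cups, standing upside down: flat closed foot up, open mouth with flange down. 68 mm tall; straight round body 49 mm outside, 43 mm inside diameter (hollow, foot 4 mm thick); flange at the bottom 61 mm diameter, 4 mm thick. 70 to 250 g. Origin on the axis at the flange's underside (lower end), z up.
- cup_xs: the shortest of four stainless salsa cups, standing upside down: flat closed foot up, open mouth with flange down. 52 mm tall; straight round body 42 mm outside, 36 mm inside diameter (hollow, foot 4 mm thick); flange at the bottom 54 mm diameter, 4 mm thick. 70 to 250 g. Origin on the axis at the flange's underside (lower end), z up.
- peg_a: one of four identical white pegs fixed upright in a straight row, 110 mm apart, on a low fixed wooden rack (430 x 100 mm, top 15 mm above the counter). 24 mm diameter for its lower 14 mm, then tapering to 12 mm at its top, 28 mm above the rack. Origin on the peg's axis at the rack's top surface, z up. The letters are not in row order; they shuffle at every start.
- peg_b: one of four identical white pegs fixed upright in a straight row, 110 mm apart, on a low fixed wooden rack (430 x 100 mm, top 15 mm above the counter). 24 mm diameter for its lower 14 mm, then tapering to 12 mm at its top, 28 mm above the rack. Origin on the peg's axis at the rack's top surface, z up. The letters are not in row order; they shuffle at every start.
- peg_c: one of four identical white pegs fixed upright in a straight row, 110 mm apart, on a low fixed wooden rack (430 x 100 mm, top 15 mm above the counter). 24 mm diameter for its lower 14 mm, then tapering to 12 mm at its top, 28 mm above the rack. Origin on the peg's axis at the rack's top surface, z up. The letters are not in row order; they shuffle at every start.
- peg_d: one of four identical white pegs fixed upright in a straight row, 110 mm apart, on a low fixed wooden rack (430 x 100 mm, top 15 mm above the counter). 24 mm diameter for its lower 14 mm, then tapering to 12 mm at its top, 28 mm above the rack. Origin on the peg's axis at the rack's top surface, z up. The letters are not in row order; they shuffle at every start.
- bowl: cobalt blue ceramic salsa bowl, 120 mm diameter, 55 mm tall, loose, standing on the counter just beyond one end of the rack in line with the row (about 155 mm from the nearest peg); which end differs. Origin at the centre of its underside.
- colander: red plastic colander, 160 mm diameter (198 mm over its two handles), 80 mm tall, loose, standing on the counter beyond the other end of the rack. Origin at the centre of its underside.
There are look-alikes about, which are no part of the job. Leave any brown or purple look-alike of the bowl alone.

How it is judged:
By the outcome, as a careful person would: the job done as asked, in the order asked, and still so for the second after the job is handed in, with the robot touching nothing.
It also fails if it takes over 109 s, if anything falls off the work surface, if the arm or the gripper's body presses on something with over 40 N, if the wrist force passes 120 N, or if a joint passes its speed limit or range.

ROBOT

A 7-joint arm with a two-finger parallel gripper is mounted at the origin on the work surface. World frame = base frame: x ahead of the robot, y to its left, z up, the work surface at z = 0. Lengths are in mm, angles in rad, forces in N, time in s.
With the tool pointing down it reaches from about 400 to 850 mm from the base axis. Payload 4.4 kg.
Tool frame: the origin (TCP) lies at the very end of the fingers, on their centre line; the grasp point (between the pads) lies pinch_z behind it (pinch_z is the distance from the TCP to the grasp point, in mm); z points along the fingers, y is the line along which they close (so a half turn about z gives the same grasp; the last joint's range is limited). The gripper opens to 94 mm and grips with 3 to 60 N. Pads are 16 mm wide; open, the fingers measure 119 mm over their backs; the gripper's body (75 mm by 177 mm) begins 78 mm behind the grasp point.
Start: joints at [1.282, 0.628, 0.038, 1.517, -0.027, 0.996, -0.02], TCP at [143.653, -633.942, 205.478] pointing down, gripper open.
Joint ranges: [-3.06, 3.06], [-0.37, 2.12], [-1.25, 1.32], [0.18, 2.47], [-1.1, 4.24], [0.23, 1.98], [-2.94, 2.94]. Speed limits (rad/s): [2.57, 2.57, 3.14, 3.14, 3.14, 3.14, 3.14].

INTERFACE

Orientations are given as a rotation vector (axis times angle).
In Python, from rig import state, read_camera, get_calibration, job_done, pinch_z gives the robot as it stands.
- The arm moves only by the tool creep_tool, called as name(argument=value, ...) on one line, values as JSON. Schema: {"type":"object","properties":{"rows":{"type":"string"},"grip_n":{"type":"number"},"only":{"type":"string"},"quiet":{"type":"boolean"},"lines":{"type":"string"}},"required":["rows"],"additionalProperties":false}. rows is a string of 1 to 12 rows, parted by semicolons, with the numbers parted by commas; each row has 5 numbers: dx, dy, dz in units of 20 mm, then a turn about the tool's z in rad, then the finger opening in mm; each row is the pose to reach, as a shift and turn from the pose commanded when the call began, along the tool's axes at that moment; what a row does not reach only later rows make up. A row lasts 1/10 s, in which the tool goes at most 50 mm and 0.15 rad, less where a joint would pass 70% of its speed; a pose out of reach is approached as far as the arm can. The fingers move at their own pace and stop on an object; grip_n is the grip in N (left out, the last holds). Time passes only in rows, so rows that do not move let the fingers close. The tool returns the time, the measured TCP pose, the force, the opening and the grip force at its end. only (a regular expression) keeps the lines of the reply that match it, lines (a string "A,B") keeps lines A to B, and quiet returns only ok. Input that does not fit is refused with a message, and nothing moves.
- state(): the state, without advancing time (a new reading comes with each control period).
- read_camera(name): name is "scene" or "side" or "wrist"; returns the picture (480x640x3 uint8, red, green, blue); there is no depth.
- get_calibration(name): a dict with "fx", "fy", "cx", "cy" (pixels), "k1" (the pictures are not rectified: a ray, as slopes to the right and down, at radius r is drawn at 1 + k1 r^2 times it, then the intrinsics apply), "position" and "rotation" of the camera in the world. Camera axes: x right, y down, z forward; pixel columns grow to the right and rows downward; lengths in mm; the calibration is good to about 2 mm. A picture is of the moment at which its call begins: read the wrist's pose just before it. get_calibration takes no time and is no camera call; for the wrist camera it gives the pose at the moment of the call.
- job_done(): hands the job in; it is judged then, once.
The state is a dict: "time": time; "joint_pos": joint angles; "joint_velocities": joint speeds; "effort": joint torques, N m; "tcp_pos": TCP position; "ee_rot": TCP orientation; "force": force on the tool from outside, world axes, zero at the start; "wrist_torque": the same for the moment, N m; "finger_gap": finger opening in mm; "finger_force": force on a finger pad.
Only numpy, scipy, OpenCV 4.12 (cv2) and the standard library are available. Lean on these libraries where they do the work, as an engineer would, in place of code of your own. Each camera call takes 0.05 s, during which the arm holds its last target. There are 200 camera calls.

## Working session

There is one attempt and no reset: what is moved stays moved. The work goes in short steps, Python scripts to look and compute and a tool call to move; the robot and the scene stay as the last step left them, time stands still between calls to the robot, and variables do not carry over. Pictures are saved under pics/ and viewed, at most 14 in all, crops included, and the job is handed in when it is done.

```bash
mkdir -p pics; python3 - <<'E'
from rig import state, read_camera, get_calibration, pinch_z
import cv2, numpy as np
print(pinch_z, state()["tcp_pos"], state()["ee_rot"], state()["finger_gap"])
ims=[]
for n in ("scene","side","wrist"):
    c=get_calibration(n); print(n,c)
    im=read_camera(n)[:,:,::-1]; cv2.imwrite(f"pics/{n}0.png",im)
E
```

```text
18.8 [ 143.48965454 -633.29161055  204.5605555 ] [-3.12027446e+00 -3.49003175e-01  3.61491215e-04] 93.8620567740857
scene {'fx': 592.9081895725724, 'fy': 592.9081895725724, 'cx': 314.39357340788035, 'cy': 236.92972498174692, 'k1': -0.14775751136217433, 'position': array([1499.97147395,  227.10555978,  616.4521263 ]), 'rotation': array([-1.4694981 , -1.77660227,  0.96835597])}
side {'fx': 470.75075713594174, 'fy': 470.75075713594174, 'cx': 316.82117837253634, 'cy': 235.53485382032713, 'k1': -0.08516163267454147, 'position': array([ 297.67270069, -434.80487345,  746.46608805]), 'rotation': array([-2.39013925,  0.67151691, -0.25298167])}
wrist {'fx': 351.8162257322881, 'fy': 351.8162257322881, 'cx': 321.0887540510652, 'cy': 239.16756056492798, 'k1': -0.03612156663928845, 'position': array([ 208.36296632, -618.04613192,  384.65115163]), 'rotation': array([ 2.30726456, -1.84026524, -0.2188203 ])}
```

View pics/scene0.png

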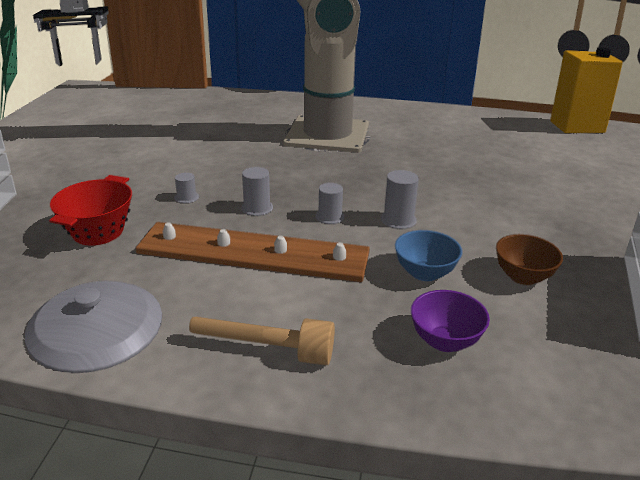

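View pics/side0.png

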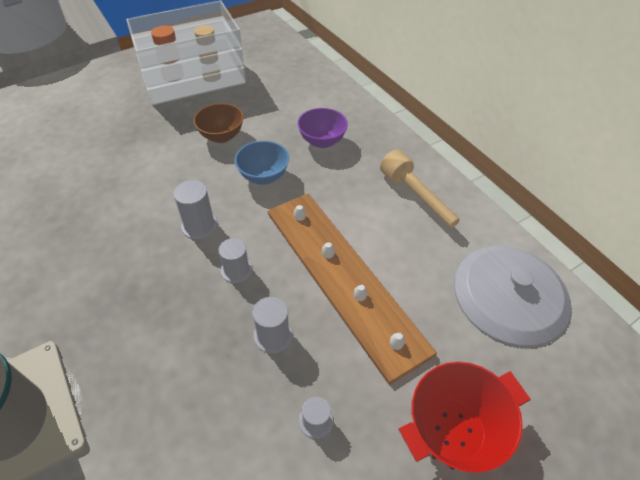

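The scene view has the blue bowl at (428,255), right of the rack, and the red colander at (95,210), left of it. The brown (528,260) and purple (450,320) bowls are look-alikes. Blue is the only one in line with the rack, so its nearest peg is (340,252). Cups in the scene and side views: l (401,199)/(193,208), m (256,191)/(271,325), s (330,203)/(235,260), xs (185,188)/(317,417). I'll enlarge to confirm and refine.

```bash
cat > h.py <<'E'
import numpy as np, cv2
from scipy.spatial.transform import Rotation as R
from rig import get_calibration
def ray(c,p):
    K=np.array([[c["fx"],0,c["cx"]],[0,c["fy"],c["cy"]],[0,0,1]])
    u=cv2.undistortPoints(np.array([[p]],float),K,np.array([c["k1"],0,0,0.]))[0,0]
    d=R.from_rotvec(c["rotation"]).as_matrix()@[u[0],u[1],1]
    return np.array(c["position"]),d/np.linalg.norm(d)
def tri(obs):
    A=0;b=0;Ms=[]
    for c,p in obs:
        o,d=ray(c,p);M=np.eye(3)-np.outer(d,d);A=A+M;b=b+M@o;Ms.append((o,M))
    x=np.linalg.solve(A,b);return x,max(np.linalg.norm(M@(x-o)) for o,M in Ms)
def at_z(c,p,z):
    o,d=ray(c,p);return o+d*(z-o[2])/d[2]
def proj(c,X):
    K=np.array([[c["fx"],0,c["cx"]],[0,c["fy"],c["cy"]],[0,0,1]])
    r=R.from_rotvec(c["rotation"]).inv();X=np.atleast_2d(np.array(X,float))
    return cv2.projectPoints(r.apply(X-c["position"]),np.zeros(3),np.zeros(3),K,np.array([c["k1"],0,0,0.]))[0][:,0]
def cup(c,x,y,z,h,d):
    t=np.linspace(0,2*np.pi,40);f=lambda r,q:proj(c,np.c_[x+r*np.cos(t),y+r*np.sin(t),t*0+z+q])
    return [f(d/2,h),f(d/2+6,0)]
E
python3 - <<'E'
from h import *
S,D=get_calibration("scene"),get_calibration("side")
a,b=cv2.imread("pics/scene0.png"),cv2.imread("pics/side0.png")
def white(im,box):
    x0,y0,x1,y1=box;s=im[y0:y1,x0:x1].astype(int);m=((s.min(2)>130)&(s.max(2)-s.min(2)<30)).astype(np.uint8)
    n,l,st,ce=cv2.connectedComponentsWithStats(m);return [(ce[i]+[x0,y0]).tolist() for i in range(1,n) if st[i,4]>40]
ps=sorted(white(a,(150,215,360,265)));pd=sorted(white(b,(285,200,415,355)),reverse=True)
print(ps,pd)
for p,q in zip(ps,pd): x,e=tri([(S,p),(D,q)]);print("peg",x.round(1),e.round(1))
for n,p,q,h,d in [("l",(402,177),(191,190),100,63),("m",(256,174),(270,311),84,56),("s",(330,189),(233,247),68,49),("xs",(185,179),(317,408),52,42)]:
    x,e=tri([(S,p),(D,q)]);print(n,x.round(1),e.round(1))
A=cv2.resize(a[155:240,150:440],None,fx=2.75,fy=2.75,interpolation=2)
B=cv2.resize(b[165:445,140:420],None,fx=1.25,fy=1.25,interpolation=2)
C=np.zeros((A.shape[0]+B.shape[0],800,3),np.uint8);C[:A.shape[0],:A.shape[1]]=A[:,:800];C[A.shape[0]:,:B.shape[1]]=B
cv2.imwrite("pics/crop1.png",C);print(A.shape)
E
```

```text
[[170.4313725490196, 229.91176470588235], [225.24242424242425, 236.66666666666666], [282.5979381443299, 243.08247422680412], [341.8152173913044, 250.05434782608694]] [[395.9186991869919, 338.8536585365854], [380.85203432930706, 241.13334392879847], [358.92857142857144, 290.38775510204084], [326.34117647058827, 248.08235294117648], [313.741792782305, 313.43888242142026], [297.958904109589, 210.47945205479454]]
peg [ 605.3 -206.5   27.3] 0.3
peg [680.3 -62.   79.5] 7.7
peg [604.7 -34.    1.2] 48.2
peg [6.105e+02 8.300e+01 4.000e-01] 45.9
l [429.5 218.3  99.8] 2.8
m [439.6 -78.9  79.3] 1.5
s [447.5  77.8  66.3] 2.8
xs [ 428.2 -242.1   45.6] 1.0
(234, 798, 3)
```

View pics/crop1.png

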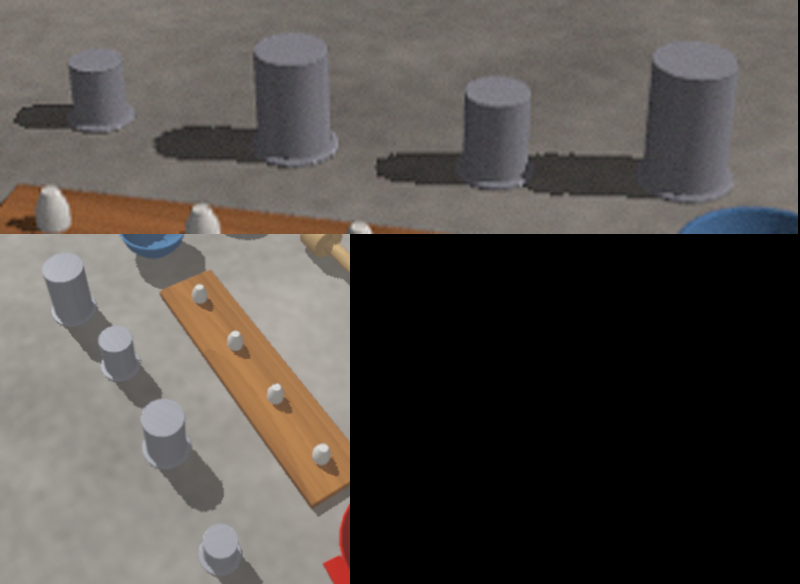

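View pics/wrist0.png

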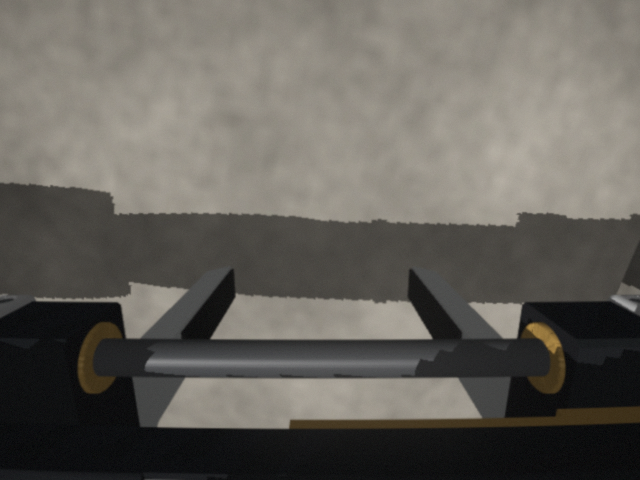

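The crop confirms four plain steel cups whose sizes match their names. Foot-top centres in the scene view: xs (185,177), m (256,173), s (331,188.5), l (402.4,177). In the side view: xs (316,409), m (270.4,311.4), s (232.8,248.2), l (192,193). The wrist view shows only bare counter and the fingers.

```bash
python3 - <<'E'
from h import *
S,D=get_calibration("scene"),get_calibration("side")
a,b=cv2.imread("pics/scene0.png"),cv2.imread("pics/side0.png")
ps=[[170.4,229.9],[225.2,236.7],[282.6,243.1],[341.8,250.05]];pd=[[395.9,338.85],[358.9,290.4],[326.3,248.1],[298,210.5]]
for p,q in zip(ps,pd): x,e=tri([(S,p),(D,q)]);print("peg",x.round(1),e.round(1))
A,B=a.copy(),b.copy()
for n,p,q,h,d in [("l",(402.4,177.2),(192,193),100,63),("m",(255.8,172.8),(270.4,311.4),84,56),("s",(330.7,188.5),(232.8,248.2),68,49),("xs",(184.9,176.8),(316,409),52,42)]:
    x,e=tri([(S,p),(D,q)]);print(n,x.round(1),e.round(1))
# bowl, colander rim centres
print("bowl",tri([(S,(428,250)),(D,(262,160))])[0].round(0),"col",tri([(S,(91,200)),(D,(467,410))])[0].round(0))
# segmentation-free refinement: darkness edge fit by minimizing gradient mismatch along outlines
from scipy.optimize import minimize
def G(im):
    g=cv2.GaussianBlur(cv2.cvtColor(im,cv2.COLOR_BGR2LAB).astype(np.float32),(0,0),1.2)
    return np.sqrt(sum(cv2.Sobel(g[:,:,k],5,1,0)**2+cv2.Sobel(g[:,:,k],5,0,1)**2 for k in range(3)))
ga,gb=G(a),G(b)
def cost(v,h,d):
    s=0
    for c,g in((S,ga),(D,gb)):
        t,f=cup(c,v[0],v[1],0,h,d);t2=cup(c,v[0],v[1],0,4,d)[0]
        for o in [cv2.convexHull(np.r_[t,t2].astype(np.float32))[:,0]]:
            o=np.r_[o,o[:1]];L=np.r_[0,np.cumsum(np.linalg.norm(np.diff(o,axis=0),axis=1))]
            u=np.linspace(0,L[-1],150);xy=np.c_[np.interp(u,L,o[:,0]),np.interp(u,L,o[:,1])].astype(np.float32)
            s-=np.minimum(cv2.remap(g,xy[None],None,1),60).mean()
    return s
for x0,h,d in [((429.5,218),100,63),((439.6,-79),84,56),((447.5,77.8),68,49),((428,-242),52,42)]:
    best=min((cost((x0[0]+i,x0[1]+j),h,d),x0[0]+i,x0[1]+j) for i in range(-12,13) for j in range(-10,11))
    print(h,np.round(best,1))
    for c,im in((S,A),(D,B)):
        for o in cup(c,best[1],best[2],0,h,d): cv2.polylines(im,[np.round(o*8).astype(int)],True,(0,255,0),1,cv2.LINE_AA,3)
C=np.zeros((600,800,3),np.uint8);C[:234,:798]=cv2.resize(A[155:240,150:440],(798,234));C[240:590,:350]=cv2.resize(B[165:445,140:420],(350,350));cv2.imwrite("pics/fit.png",C)
E
```

```text
peg [ 605.3 -206.5   27.3] 0.3
peg [606.8 -95.7  27.3] 0.8
peg [607.4  14.6  27.9] 0.9
peg [609.1 124.9  28.7] 1.2
l [428.3 217.1  96.5] 0.1
m [439.2 -80.1  81.3] 0.7
s [445.8  77.7  65.7] 1.4
xs [ 425.3 -243.3   49.3] 0.7
bowl [608. 278.  48.] col [ 604. -367.   75.]
100 [-76.7 426.5 218. ]
84 [-82.2 437.6 -81. ]
68 [-86.1 445.5  76.8]
52 [ -66.2  423.  -245. ]
```

View pics/fit.png

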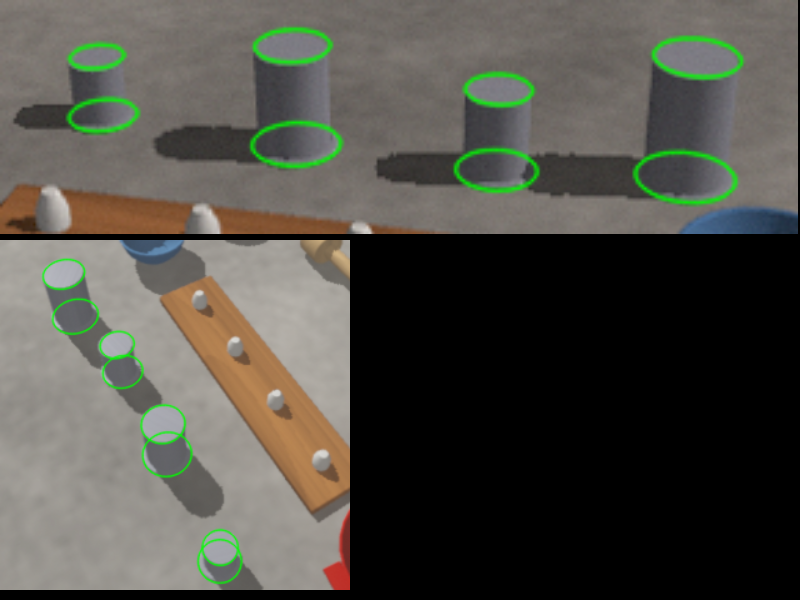

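The foot-top fits agree to about 2 mm, so I'll use l (428,217), m (439,-80.5), s (445.5,77.5) and xs (425,-244). The pegs run along x≈605–609 at y≈-206, -96, 15 and 125. I'll take xs first and keep the tool's orientation, since the cups are round.

The manual's scale: shifts go in units of 20 mm. Converting my numbers, 360 mm is 18, -317 mm is -15.85.

```bash
cat >> h.py <<'E'
def to(x,y,z):
    from rig import state
    s=state();d=np.array([x,y,z])-s["tcp_pos"]
    print("delta",R.from_rotvec(s["ee_rot"]).inv().apply(d).round(1))
E
```

creep_tool(rows="4.5,-4,0.7,0,70;9,-8,1.4,0,70;13.5,-12,2.1,0,70;18,-15.85,2.7,0,70;18,-15.85,2.7,0,70;18,-15.85,2.7,0,70;18,-15.85,2.7,0,70;18,-15.85,2.7,0,70;18,-15.85,2.7,0,70;18,-15.85,2.7,0,70;18,-15.85,2.7,0,70;18,-15.85,2.7,0,70", grip_n=20)

```text
time: 1.35
tcp_pos: [424.7, -244.9, 151.3]
ee_rot: [3.122, 0.352, -0.001]
force: [-0.3, -0.5, 0.3]
finger_gap: 70.1
finger_force: 0.0
```

```bash
python3 - <<'E'
from h import *
from rig import *
c=get_calibration("wrist");im=read_camera("wrist")[:,:,::-1].copy()
cv2.imwrite("pics/w1.png",im)
print(cup(c,425,-244,0,52,42)[0].mean(0)); to(425,-244,150)
E
```

```text
[321.30537706 237.56757434]
delta [ 1.4 -1.8  1.4]
```

View pics/w1.png

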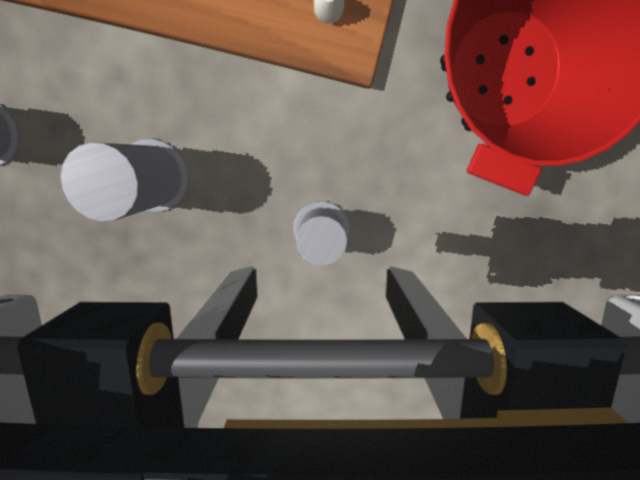

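The wrist view shows the xs foot centred at (321.5,240.5), against a predicted (321,237.6). That's within about 2 mm, so I'll shift slightly, lower and grip.

In the tool's units: 137 mm is 6.85, -1 mm is -0.05.

creep_tool(rows="-0.05,-0.05,2,0,70;-0.05,-0.05,4,0,70;-0.05,-0.05,5.75,0,70;-0.05,-0.05,6.85,0,70;-0.05,-0.05,6.85,0,70;-0.05,-0.05,6.85,0,70;-0.05,-0.05,6.85,0,30;-0.05,-0.05,6.85,0,30;-0.05,-0.05,6.85,0,30;-0.05,-0.05,6.85,0,30;-0.05,-0.05,6.85,0,30;-0.05,-0.05,6.85,0,30", grip_n=25)

```text
time: 2.6
tcp_pos: [424.0, -244.7, 15.2]
ee_rot: [3.121, 0.349, 0.002]
force: [-0.1, 1.2, 6.5]
finger_gap: 42.0
finger_force: 25.0
```

```bash
python3 -c "
from h import *
to(605.3,-206.5,14+70)"
```

```text
delta [185.3   2.8 -68.6]
```

Gripped at 42.0 mm. Now I'll lift and carry it over the colander-end peg.

In the tool's units: -70 mm is -3.5, 185 mm is 9.25.

creep_tool(rows="0,0,-1,0,30;0,0,-2.25,0,30;0,0,-3.5,0,30;1.25,0,-3.5,0,30;2.5,0.05,-3.5,0,30;4,0.05,-3.5,0,30;5.5,0.1,-3.5,0,30;7,0.1,-3.5,0,30;8.25,0.15,-3.5,0,30;9.25,0.15,-3.5,0,30;9.25,0.15,-3.5,0,30;9.25,0.15,-3.5,0,30")

```text
time: 3.8
tcp_pos: [603.6, -206.3, 84.0]
ee_rot: [-3.122, -0.35, 0.003]
force: [-0.5, -0.6, -0.7]
finger_gap: 42.0
finger_force: 25.0
```

```bash
python3 - <<'E'
from h import *
from rig import *
to(605.3,-206.5,84)
a=read_camera("scene")[170:260,100:260,::-1];b=read_camera("side")[270:420,310:470,::-1]
C=np.zeros((600,800,3),np.uint8);C[:225,:400]=cv2.resize(a,(400,225));C[225:,400:]=cv2.resize(b,(400,375));cv2.imwrite("pics/p1.png",C)
E
```

```text
delta [ 1.7  0.5 -0. ]
```

View pics/p1.png

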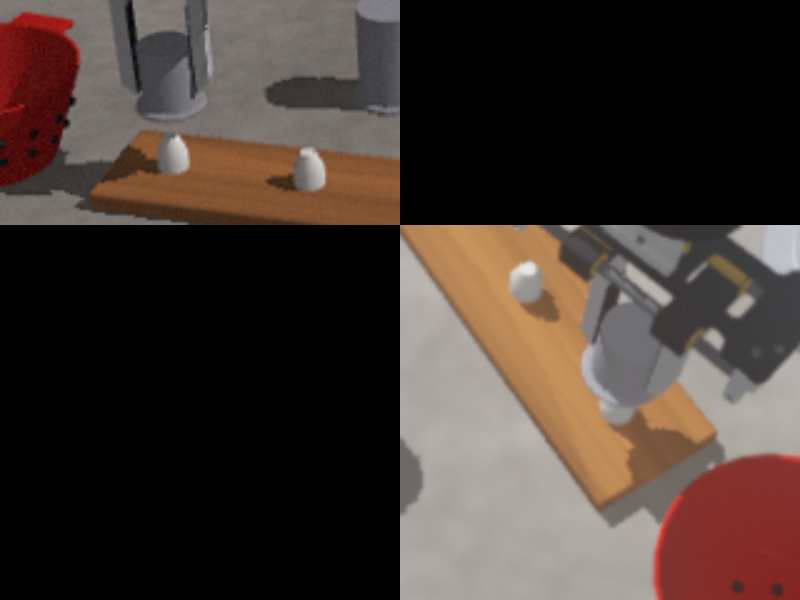

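The cup hangs centred over the end peg, with its flange at (171,103) above the peg at (172,155). It needs to go down 54 mm. I'll stop just short and check the force.

creep_tool(rows="0.05,0,0.6,0,30;0.05,0,1.2,0,30;0.05,0,1.7,0,30;0.05,0,2.1,0,30;0.05,0,2.4,0,30;0.05,0,2.6,0,30;0.05,0,2.65,0,30;0.05,0,2.7,0,30;0.05,0,2.7,0,30")

```text
time: 4.8
tcp_pos: [605.9, -206.3, 30.7]
ee_rot: [3.122, 0.349, 0.001]
force: [0.4, -0.0, -1.3]
finger_gap: 41.7
finger_force: 25.0
```

In the tool's units: 1 mm is 0.05, -140 mm is -7.

creep_tool(rows="0,0,0.05,0,30;0,0,0.075,0,30;0,0,0.075,0,60;0,0,0.075,0,60;0,0,0.075,0,60;0,0,0.075,0,60;0,0,-1,0,64;0,0,-2.5,0,64;0,0,-5,0,64;0,0,-7,0,70;0,0,-7,0,70;0,0,-7,0,70")

```text
time: 6.0
tcp_pos: [606.0, -206.4, 171.3]
ee_rot: [3.121, 0.349, 0.003]
force: [-0.7, 0.1, -0.6]
finger_gap: 69.9
finger_force: 0.0
```

```bash
python3 -c "
from h import *
to(439,-80.5,170)"
```

```text
delta [-135.  -159.7    1. ]
```

In the tool's units: -80 mm is -4, -40 mm is -2.

creep_tool(rows="-1.7,-2,0,0,85;-3.4,-4,0,0,85;-5.1,-6,0,0,85;-6.75,-8,0,0,85;-6.75,-8,0,0,85;-6.75,-8,0,0,85;-6.75,-8,0,0,85")

```text
time: 6.7
tcp_pos: [439.8, -80.8, 170.1]
ee_rot: [3.122, 0.349, 0.001]
force: [-0.2, 0.4, 0.1]
finger_gap: 85.1
finger_force: 0.0
```

```bash
python3 - <<'E'
from h import *
from rig import *
to(439,-80.5,170)
c=get_calibration("wrist");im=read_camera("wrist")[:,:,::-1].copy()
cv2.imwrite("pics/w2.png",im)
print(proj(c,[[439,-80.5,84],[437.6,-81,84],[605.3,-206.5,67]]))
E
```

```text
delta [-0.7 -0.4  0.1]
[[321.46733987 243.87363118]
 [321.69352308 245.70604221]
 [532.73839431  66.1147589 ]]
```

View pics/w2.png

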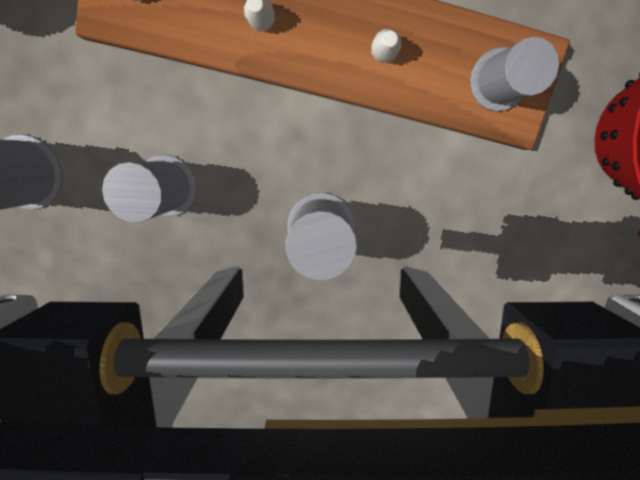

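Same call: descend 7 rows, grip 5.

xs sits upright on its peg, with its foot at (532,66) as predicted. The m foot is at (321,245), also as predicted, so I'll descend and grip it.

In the tool's units: 130 mm is 6.5, 40 mm is 2.

creep_tool(rows="-0.05,0,2,0,85;-0.05,0,4,0,85;-0.05,0,5.75,0,85;-0.05,0,6.5,0,85;-0.05,0,6.5,0,85;-0.05,0,6.5,0,40;-0.05,0,6.5,0,40;-0.05,0,6.5,0,40;-0.05,0,6.5,0,40;-0.05,0,6.5,0,40;-0.05,0,6.5,0,40", grip_n=25)

```text
time: 7.85
tcp_pos: [438.5, -80.5, 41.3]
ee_rot: [3.122, 0.349, 0.003]
force: [0.1, -0.5, 6.8]
finger_gap: 56.5
finger_force: 25.0
```

```bash
python3 -c "
from h import *
to(607.4,14.6,110)"
```

```text
delta [185.9 -55.4 -68.4]
```

creep_tool(rows="0,0,-1,0,40;0,0,-2.25,0,40;0,0,-3.5,0,40;1.25,-0.4,-3.5,0,40;2.5,-0.75,-3.5,0,40;4,-1.2,-3.5,0,40;5.5,-1.65,-3.5,0,40;7,-2.1,-3.5,0,40;8.25,-2.45,-3.5,0,40;9.3,-2.75,-3.5,0,40;9.3,-2.75,-3.5,0,40;9.3,-2.75,-3.5,0,40")

```text
time: 9.05
tcp_pos: [605.6, 14.2, 110.0]
ee_rot: [3.122, 0.35, -0.003]
force: [-0.1, -0.3, -1.4]
finger_gap: 56.6
finger_force: 25.0
```

```bash
python3 -c "
from h import *
to(607.4,14.6,41.3+15)"
```

```text
delta [ 1.9  0.  53.7]
```

In the tool's units: 55 mm is 2.75, 12 mm is 0.6.

creep_tool(rows="0.05,0,0.6,0,40;0.05,0,1.2,0,40;0.05,0,1.7,0,40;0.05,0,2.1,0,40;0.05,0,2.4,0,40;0.05,0,2.6,0,40;0.05,0,2.7,0,40;0.05,0,2.75,0,40;0.05,0,2.75,0,40")

```text
time: 9.95
tcp_pos: [607.6, 14.6, 56.5]
ee_rot: [-3.122, -0.349, 0.0]
force: [-3.4, -0.3, 4.3]
finger_gap: 56.2
finger_force: 25.0
```

Contact with the rack (4 N up at the expected height). I'll release and rise.

creep_tool(rows="0,0,0,0,75;0,0,0,0,75;0,0,0,0,75;0,0,0,0,75;0,0,-1,0,80;0,0,-3,0,80;0,0,-5,0,80;0,0,-5.75,0,80;0,0,-5.75,0,80;0,0,-5.75,0,80")

```text
time: 10.95
tcp_pos: [607.4, 14.7, 169.9]
ee_rot: [-3.122, -0.349, 0.001]
force: [-0.6, 1.0, -0.3]
finger_gap: 79.8
finger_force: 0.0
```

```bash
python3 -c "
from h import *
to(445.5,77.5,170)"
```

```text
delta [-144.  -97.    0.]
```

creep_tool(rows="-2,-1.35,0,0,76;-4,-2.7,0,0,76;-6,-4,0,0,76;-7.2,-4.85,0,0,76;-7.2,-4.85,0,0,76;-7.2,-4.85,0,0,76;-7.2,-4.85,0,0,76")

```text
time: 11.65
tcp_pos: [446.8, 77.0, 169.9]
ee_rot: [3.122, 0.348, -0.0]
force: [0.5, 0.1, -0.6]
finger_gap: 75.6
finger_force: 0.0
```

```bash
python3 - <<'E'
from h import *
from rig import *
to(445.5,77.5,170)
c=get_calibration("wrist");im=read_camera("wrist")[:,:,::-1].copy()
cv2.imwrite("pics/w3.png",im)
print(proj(c,[[445.5,77.5,68],[607.4,14.6,99],[428,217,100]]))
E
```

```text
delta [-1.2 -0.8 -0.1]
[[321.03769657 239.7035665 ]
 [469.23008757  37.32477013]
 [130.50366083 231.62490186]]
```

View pics/w3.png

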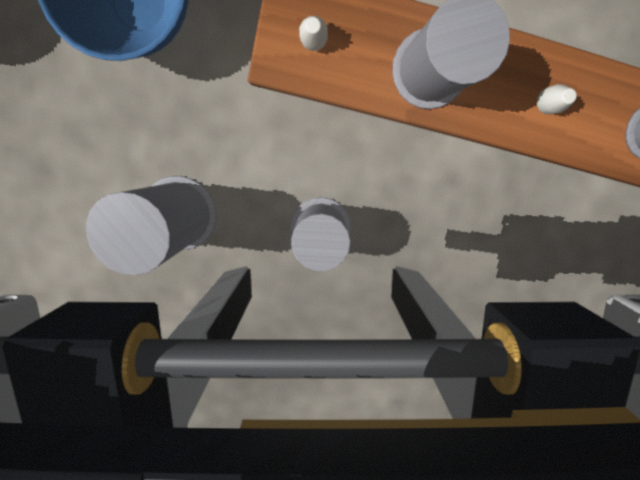

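m sits on the second peg from the bowl, with its foot at (468,40). The s foot at (321,241) is as predicted, so I'll descend and grip it.

creep_tool(rows="-0.05,-0.05,2,0,76;-0.05,-0.05,4,0,76;-0.05,-0.05,5.75,0,76;-0.05,-0.05,6.75,0,76;-0.05,-0.05,7.2,0,76;-0.05,-0.05,7.2,0,76;-0.05,-0.05,7.2,0,35;-0.05,-0.05,7.2,0,35;-0.05,-0.05,7.2,0,35;-0.05,-0.05,7.2,0,35;-0.05,-0.05,7.2,0,35;-0.05,-0.05,7.2,0,35", grip_n=25)

```text
time: 12.9
tcp_pos: [445.4, 78.2, 27.2]
ee_rot: [-3.122, -0.349, -0.003]
force: [0.1, -0.5, 6.7]
finger_gap: 48.2
finger_force: 25.0
```

```bash
python3 -c "
from h import *
to(606.8,-95.7,130)"
```

```text
delta [ 119.2  205.3 -102.6]
```

In the tool's units: 170 mm is 8.5, 100 mm is 5.

creep_tool(rows="0,0,-1,0,35;0,0,-2.25,0,35;0,0,-3.5,0,35;-0.4,1.5,-3.5,0,35;-0.8,3.25,-3.5,0,35;-1.2,5,-3.5,0,35;-1.6,7,-3.5,0,35;-1.9,8.5,-3.5,0,35;-1.9,8.5,-3.5,0,35")

```text
time: 13.8
tcp_pos: [444.9, -101.0, 96.6]
ee_rot: [3.121, 0.337, 0.0]
force: [-0.0, 0.8, -0.5]
finger_gap: 48.3
finger_force: 25.0
```

creep_tool(rows="1.25,0.3,0,0,35;2.75,0.6,0,0,35;4.25,0.95,0,0,35;5.75,1.3,0,0,35;7,1.6,0,0,35;7.85,1.8,0,0,35;7.85,1.8,0,0,35;7.85,1.8,0,0,35")

```text
time: 14.6
tcp_pos: [605.1, -95.4, 96.0]
ee_rot: [-3.121, -0.351, 0.003]
force: [0.2, -0.1, -2.1]
finger_gap: 47.8
finger_force: 25.0
```

```bash
python3 -c "
from h import *
to(606.8,-95.7,27.2+15)"
```

```text
delta [ 1.7  0.7 53.8]
```

creep_tool(rows="0.05,0,0.6,0,35;0.05,0,1.2,0,35;0.05,0,1.7,0,35;0.05,0,2.1,0,35;0.05,0,2.4,0,35;0.05,0,2.6,0,35;0.05,0,2.7,0,35;0.05,0,2.75,0,35;0.05,0,2.75,0,35")

```text
time: 15.5
tcp_pos: [607.2, -96.3, 42.3]
ee_rot: [-3.122, -0.349, 0.0]
force: [-2.5, 0.3, 4.0]
finger_gap: 47.6
finger_force: 25.0
```

Contact again. I'll release and rise, then go to l.

creep_tool(rows="0,0,0,0,66;0,0,0,0,66;0,0,0,0,66;0,0,0,0,66;0,0,-1,0,66;0,0,-3,0,68;0,0,-5,0,90;0,0,-7.25,0,90;0,0,-7.25,0,90;0,0,-7.25,0,90")

```text
time: 16.5
tcp_pos: [607.9, -96.3, 187.6]
ee_rot: [3.122, 0.349, 0.004]
force: [-0.7, -0.2, -0.1]
finger_gap: 89.9
finger_force: 0.0
```

```bash
python3 -c "
from h import *
to(428,217,187)"
```

```text
delta [-1.062e+02 -3.453e+02  1.000e-01]
```

In the tool's units: -345 mm is -17.25, -315 mm is -15.75.

creep_tool(rows="-0.7,-2.25,0,0,92;-1.4,-4.5,0,0,92;-2.1,-6.75,0,0,92;-2.8,-9,0,0,92;-3.5,-11.25,0,0,92;-4.2,-13.5,0,0,92;-4.9,-15.75,0,0,92;-5.3,-17.25,0,0,92;-5.3,-17.25,0,0,92;-5.3,-17.25,0,0,92;-5.3,-17.25,0,0,92")

```text
time: 17.6
tcp_pos: [427.9, 215.2, 185.7]
ee_rot: [3.121, 0.346, -0.002]
force: [0.4, 0.0, -0.5]
finger_gap: 91.9
finger_force: 0.0
```

```bash
python3 - <<'E'
from h import *
from rig import *
to(428,217,187)
c=get_calibration("wrist");im=read_camera("wrist")[:,:,::-1].copy()
cv2.imwrite("pics/w4.png",im)
print(proj(c,[[428,217,100]]))
E
```

```text
delta [ 0.5 -1.7 -1.3]
[[319.81587948 242.26875787]]
```

View pics/w4.png

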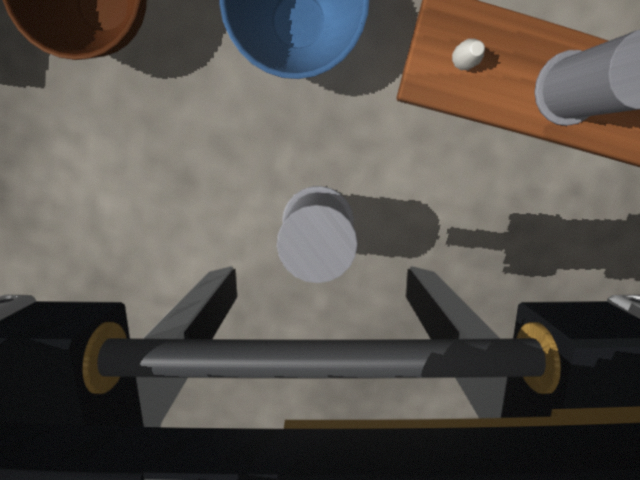

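The l foot is at (317,242), about 2 mm further left than predicted. I'll correct the tool's y by -3 and grip.

In the tool's units: 80 mm is 4, -3 mm is -0.15.

creep_tool(rows="0,-0.15,2,0,92;0,-0.15,4,0,92;0,-0.15,5.75,0,92;0,-0.15,6.5,0,92;0,-0.15,6.75,0,92;0,-0.15,6.75,0,92;0,-0.15,6.75,0,45;0,-0.15,6.75,0,45;0,-0.15,6.75,0,45;0,-0.15,6.75,0,45;0,-0.15,6.75,0,45;0,-0.15,6.75,0,45", grip_n=25)

```text
time: 18.85
tcp_pos: [427.5, 219.8, 52.2]
ee_rot: [-3.122, -0.349, -0.002]
force: [-0.7, -0.5, 6.9]
finger_gap: 63.8
finger_force: 25.0
```

```bash
python3 -c "
from h import *
to(609,124.5,120)"
```

```text
delta [156.  133.1 -67.7]
```

In the tool's units: -70 mm is -3.5, 70 mm is 3.5.

creep_tool(rows="0,0,-1,0,45;0,0,-2.25,0,45;0,0,-3.5,0,45;1,0.85,-3.5,0,45;2.25,1.9,-3.5,0,45;3.5,3,-3.5,0,45;4.75,4.05,-3.5,0,45;6,5.1,-3.5,0,45;7,6,-3.5,0,45;7.8,6.65,-3.5,0,45;7.8,6.65,-3.5,0,45;7.8,6.65,-3.5,0,45")

```text
time: 20.05
tcp_pos: [607.3, 124.7, 120.8]
ee_rot: [-3.122, -0.349, 0.004]
force: [-1.1, 0.1, -1.9]
finger_gap: 63.8
finger_force: 25.0
```

```bash
python3 -c "
from h import *
to(609,124.5,52.2+15)"
```

```text
delta [ 1.7  0.6 53.6]
```

In the tool's units: 55 mm is 2.75, 54 mm is 2.7.

creep_tool(rows="0.05,0,0.6,0,45;0.05,0,1.2,0,45;0.05,0,1.7,0,45;0.05,0,2.1,0,45;0.05,0,2.4,0,45;0.05,0,2.6,0,45;0.05,0,2.7,0,45;0.05,0,2.75,0,45;0.05,0,2.75,0,45")

```text
time: 20.95
tcp_pos: [609.4, 124.7, 67.3]
ee_rot: [-3.122, -0.349, 0.0]
force: [-2.6, 0.2, 3.2]
finger_gap: 64.0
finger_force: 25.0
```

creep_tool(rows="0,0,0,0,80;0,0,0,0,80;0,0,0,0,80;0,0,0,0,80;0,0,-1,0,80;0,0,-3,0,80;0,0,-5,0,90;0,0,-6.5,0,90;-2.5,0,-6.5,0,90;-5,0,-6.5,0,90;-7.5,0,-6.5,0,90;-7.5,0,-6.5,0,90")

```text
time: 22.15
tcp_pos: [453.4, 88.9, 195.4]
ee_rot: [3.12, 0.349, -0.018]
force: [0.3, 0.6, -0.1]
finger_gap: 90.3
finger_force: 0.0
```

```bash
python3 - <<'E'
from h import *
from rig import *
a=read_camera("scene")[:,:,::-1].copy();b=read_camera("side")[:,:,::-1].copy()
for c,im in((get_calibration("scene"),a),(get_calibration("side"),b)):
    for x,y,h,d in((609,124.7,100,63),(607.5,14.6,84,56),(607,-96,68,49),(606,-206.4,52,42)):
        cv2.polylines(im,[np.round(cup(c,x,y,15,h,d)[1]*8).astype(int)],True,(0,255,0),1,cv2.LINE_AA,3)
C=np.zeros((600,800,3),np.uint8);C[:300]=cv2.resize(a[140:290,40:440],(800,300));C[300:,:400]=cv2.resize(b[120:420,200:600],(400,300));cv2.imwrite("pics/end.png",C)
E
```

```text
(no output)
```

View pics/end.png

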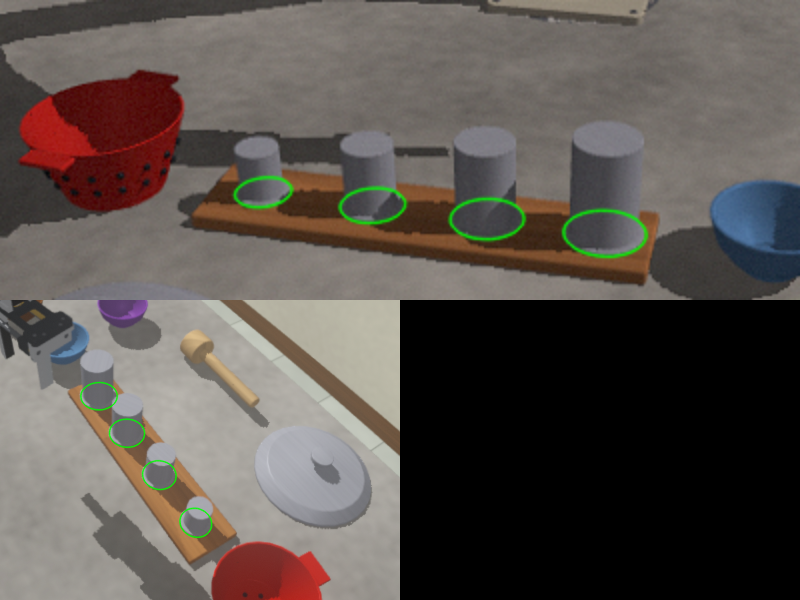

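All four cups sit upright and flat on the rack, with their flanges on the predicted outlines. They step down from the bowl end (605,235) to the colander end (263,192). The bowl and colander haven't moved, and the gripper is clear.

```bash
python3 -c "
from rig import job_done
print(job_done())"
```

```text
the job is handed in; nothing more can be done
None
```

The job is handed in: all four cups stand upside down on the rack pegs, tallest by the blue bowl down to shortest by the red colander, with the bowl and colander left in place; it took about 22 s on the robot's clock.

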